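# Feed the rebated bar into the clamping jig

## Task

One of two like-looking bars lies crosswise on the jig's turntable; it has a hidden rebate under one end only. Before turning anything, press the sprung gauge down on the bar to feel whether the end under it gives; then turn the table by its pin a quarter turn, to its stop, whichever way makes the rebated end lead, and slide the bar, without lifting it, along the lane over the ledge until it is fully home against the end stop. Leave the spare bar and everything else on the desk where it stands.

Things in the scene. Friction and masses are not known exactly. Their poses are not given: they have to be found in the camera images.
- jig: fixed grey metal jig; origin on the desk under the turntable's pivot, x along the lane away from the robot, y to the left; place and heading (within 0.22 rad of the robot's x) vary. Sizes in mm, heights above the desk: turntable disc (radius 70) and lane floor are both at 15. The gauge's bracket stands at the left, 108 from the pivot, 66 high; the lane's end stop is 48 high
- lane_mouth (a point): middle of the lane's mouth, on its floor, 75 from the pivot (axes as the jig's). The lane is 44 wide between cheeks whose tops are 25 above the desk, flared at the mouth
- ledge (a point): middle of the top of the ledge that fills the last 34 of the lane before the end stop, whose face lies 205 from the pivot. The ledge stands 4 above the lane floor: a rebated bar end passes over it, the other end butts against it, 34 short of home
- home (a point): fixed point where the centre of the bar's underside must end: on the lane's centre line, 140 from the pivot, 15 above the desk; axes as the jig's
- pad (a point): middle of the top of the dark pad right of the lane on which the spare bar lies, 15 above the desk
- table (a joint): turntable angle, rad, counter-clockwise from above positive. Near 0 (start) the bar lies along the jig's y, one end under the gauge; at the stops -1.571 and +1.571 it is in line with the lane: at -1.571 the end that was under the gauge points up the lane, at +1.571 the other end. Turns stiffly (0.08 N m), stays where left. Nest: two cheeks 88 long, 43 apart, tops at 25, ends open
- pin (a point): centre of the top of the turntable's upright steel pin, 12 across, from the disc (15) up to 69 above the desk; 52 from the pivot, in the direction 225 degrees from the jig's x axis when the table reads 0 (near right of the pivot), 135 degrees at -1.571 and 315 degrees at +1.571
- gauge (a joint): how far the gauge's plunger is pressed down, m: 0 at rest (sprung up), at most 0.016; spring 150 N/m, preload about 0.9 N. Its foot (14 across) meets the top of the bar at about 0.008. If the bar end under it is solid the gauge stops there; if that end is rebated the bar rocks under 1.5 to 5 N more and the gauge goes on to 0.012 or more
- gauge_cap (a point): centre of the top of the gauge's round black cap, 24 across; moves down with the plunger; at rest 92 above the desk, 56 from the pivot on the jig's +y side
- bar_a: one of two plain aluminium bars that look alike: 130 long (x axis), 40 wide, 24 high, 0.2 to 0.4 kg; origin at the centre of the underside. Under one end only, a rebate 42 long and 6 high across the full width, not seen from above; which end is not known (the x axis does not tell). One bar lies in the turntable's nest, the spare on the pad; which is which changes: tell by position
- bar_b: the other bar: as bar_a, with its own unknown rebated end
- loupe: black stand loupe, 37 across, 29 high, loose beside the jig; origin at the centre of its underside
- weight: brass weight, 22 across, 26 high, loose beside the turntable; origin at the centre of its underside
- jar: pigment jar with a black lid, 36 across, 48 high, loose beside the lane; origin at the centre of its underside
- dropper: amber dropper bottle, 33 across, 100 high, loose at the right; origin at the centre of its underside
- dish: petri dish, 66 across, 15 high, loose near the right front; origin at the centre of its underside
- mortar: white porcelain mortar, 70 across, 44 high, loose at the right; origin at the centre of its underside

How it is judged (in metres and radians):
On the way, in this order (a step that is already met when the one before it is completed fails the run):
1. with the table not yet turned, the gauge is pressed down onto the bar (value of joint gauge above 0.0068 m and value of joint table between -0.15 and 0.15 rad), for 0.1 s.
2. the table is turned a quarter turn, to one of its stops ((value of joint table below -1.5 rad or value of joint table above 1.5 rad)), for 0.1 s.
At the end, for the whole second after the job is handed in: The bar from the turntable lies flat and at rest in the lane, over the ledge and against the end stop (its middle within 4 mm of the home point along the lane and 5 mm across, tilt under 0.04 rad), the gauge has sprung back up, and the spare bar is within 15 mm of where it lay ((((x of bar_a in the frame of jig between 0.136 and 0.144 m and y of bar_a in the frame of jig between -0.005 and 0.005 m and height (world z) of bar_a below 0.018 m and angle between bar_a's own z axis and vertical below 0.04 rad and angle between the x axis of bar_a and the x axis of jig, either way round below 0.08 rad) and distance of bar_b from where it was at the start of the episode below 0.015 m) or ((x of bar_b in the frame of jig between 0.136 and 0.144 m and y of bar_b in the frame of jig between -0.005 and 0.005 m and height (world z) of bar_b below 0.018 m and angle between bar_b's own z axis and vertical below 0.04 rad and angle between the x axis of bar_b and the x axis of jig, either way round below 0.08 rad) and distance of bar_a from where it was at the start of the episode below 0.015 m)) and value of joint gauge below 0.003 m and linear speed of each of bar_a, bar_b below 0.01 m/s); the robot touches nothing.
It fails at once if a bar is lifted (more than 18 mm above where it lies) (height (world z) of any of bar_a, bar_b above 0.033 m).
It fails at once if the spare bar is disturbed too (both bars moved more than 25 mm) (distance of each of bar_a, bar_b from where it was at the start of the episode above 0.025 m).
It fails at once if something else on the desk is moved more than 20 mm (distance of any of loupe, weight, jar, dropper, dish, mortar from where it was at the start of the episode above 0.02 m).
It also fails if it takes over 56 s, if anything falls off the work surface, if the arm or the gripper's body presses on something with over 40 N, if the wrist force passes 120 N, or if a joint passes its speed limit or range.

## Robot

A 6-joint arm with a two-finger parallel gripper is mounted at the origin on a cart in front of the work surface, level with it; the furniture and walls round the work are solid. World frame = base frame: x ahead of the robot, y to its left, z up, the work surface at z = 0. Lengths are in mm, angles in rad, forces in N, time in s.
With the tool pointing down it reaches from about 250 to 725 mm from the base axis. Payload 9.7 kg.
Tool frame: the origin (TCP) lies at the very end of the fingers, on their centre line; the grasp point (between the pads) lies bot.grip_depth behind it (bot.grip_depth is the distance from the TCP to the grasp point, in mm); z points along the fingers, y is the direction in which the jaws open and shut (so a half turn about z gives the same grasp; the last joint's range is limited). The gripper opens to 85 mm and grips with 20 to 120 N. Pads are 22 mm wide; open, the fingers measure 114 mm over their backs; the gripper's body (76 mm by 85 mm) begins 54 mm behind the grasp point. The pads swing forward as they close: fully open they stand 13 mm farther back than shut.
Start: joints at [-1.244, 0.087, 0.176, 1.66, 0, 1.571], TCP at [176.555, -520.889, 231.284] pointing down, gripper open.
Joint ranges: [-3.13, 3.13], [-0.85, 1.81], [-1.15, 1.24], [-2.2, 2.28], [-1.44, 1.52], [-3.14, 3.14]. Speed limits (rad/s): [2.22, 2.22, 2.57, 3.14, 3.14, 3.14].

## Interface

Orientations are given as a 3x3 rotation matrix whose columns are the frame's x, y, z axes.
In Python, from rig import bot gives the robot as it stands. The module is installed in compiled form; this text tells all that it offers.
- The arm moves only by the shell command python3 -m handwheel 'ROWS' [FORCE]. ROWS is JSON, a list that holds one entry, the list of rows, each a list of 7 numbers: the opening in per cent of the stroke, from 0 (shut) to 100 (fully open), then the shift along the tool's x, y, z in mm, then the turn, a rotation vector about the tool's x, y, z in degrees. A call has 1 to 8 rows; each row shifts and turns the pose as measured when the row begins, along the tool's axes as they then stand; what a row does not reach is not made up. A row lasts 1/10 s, in which the tool goes at most 50 mm and 8.59 degrees, less where a joint would pass 70% of its speed; a pose out of reach is approached as far as the arm can. A call is refused whole if a number of a shift passes 50 or a number of a turn 8.59, either way. A call with a gripper value outside its range is refused whole. The fingers move at their own pace and stop on an object; FORCE is the grip in N (left out, the last holds). Time passes only in rows, so rows that do not move let the fingers close. It gives the time, the measured TCP pose, the force and the opening at its end, in the units of the state.
- bot.read_state(): the state, without advancing time (a new reading comes with each control period).
- bot.grab_frame(name): name is "side" or "top"; returns (picture, depth): 384x512x3 uint8, red, green, blue; 384x512 float32, mm along the optical axis (not along the pixel's ray), 0 where there is no reading.
- bot.get_calibration(name): a dict with "intrinsics" (3x3 intrinsics, pixels), "position" and "attitude" of the camera in the world. Camera axes: x right, y up, looking along -z (the intrinsics and any distortion apply to the point x, -y, -z); pixel columns grow to the right and rows downward; lengths in mm; the calibration is good to about 2 mm. A picture is of the moment at which its call begins. get_calibration takes no time and is no camera call.
- bot.job_done(): hands the job in, once; it reports no verdict.
The state is a dict: "time_s": time; "qpos": joint angles; "qvel": joint speeds; "joint_torque": joint torques, N m; "ee_pos": TCP position; "eef_rot": TCP orientation; "wrist_force": force on the tool from outside, world axes, zero at the start; "moment": the same for the moment, N m; "finger_gap": finger opening in mm.
Only numpy, scipy, OpenCV 4.12 (cv2) and the standard library are available. Lean on these libraries where they do the work, as an engineer would, in place of code of your own. Each camera call takes 0.05 s, during which the arm holds its last target.

## Working session

There is one attempt and no reset: what is moved stays moved. The work goes in short steps, Python scripts to look and compute and a shell command to move; the robot and the scene stay as the last step left them, time stands still between calls to the robot, and variables do not carry over. Pictures are saved under pics/ and viewed, and the job is handed in when it is done.

```bash
ls; mkdir -p pics; python3 - <<'E'
from rig import bot
import cv2,numpy as np
for n in("top","side"):
    p,d=bot.grab_frame(n); cv2.imwrite(f"pics/{n}0.png",p[:,:,::-1]); np.save(f"{n}0.npy",d)
    print(bot.get_calibration(n))
s=bot.read_state();print(s, bot.grip_depth)
E
```

```text
pics
{'intrinsics': array([[479.38636871,   0.        , 255.29528305],
       [  0.        , 479.38636871, 188.89557033],
       [  0.        ,   0.        ,   1.        ]]), 'position': array([ 383.67781584,  -73.54538867, 1236.75176965]), 'attitude': array([[-0.0091297 ,  0.9911163 , -0.1326843 ],
       [-0.99986219, -0.00720823,  0.01495463],
       [ 0.01386536,  0.13280255,  0.99104553]])}
{'intrinsics': array([[437.03451555,   0.        , 263.99661737],
       [  0.        , 437.03451555, 191.29391099],
       [  0.        ,   0.        ,   1.        ]]), 'position': array([406.34712475, 564.35426714, 629.81031103]), 'attitude': array([[-0.96957731,  0.16565222, -0.18021981],
       [-0.24418444, -0.60297294,  0.75947192],
       [ 0.01714054,  0.78037361,  0.62507857]])}
{'time_s': 0.1, 'qpos': array([-1.24400203e+00,  8.73836501e-02,  1.75235077e-01,  1.65978645e+00,
        9.81950168e-06,  1.57080605e+00]), 'qvel': array([ 4.57873022e-04, -3.62600799e-03,  1.80823328e-03,  6.58656697e-05,
       -8.96360348e-05,  1.10833669e-04]), 'joint_torque': array([ 1.26001800e-03, -5.21558082e+01,  4.65656984e+01,  1.59427605e-02,
        2.88774368e-05,  2.93061021e-05]), 'ee_pos': array([ 176.495202  , -520.70754237,  230.67687581]), 'eef_rot': array([[ 9.47079392e-01,  3.20999218e-01, -3.56232183e-04],
       [ 3.20999415e-01, -9.47078775e-01,  1.08158631e-03],
       [ 9.80842038e-06, -1.13869843e-03, -9.99999352e-01]]), 'wrist_force': array([0.81224246, 0.2435125 , 0.40856003]), 'moment': array([-0.05191911,  0.04858905,  0.02236218]), 'finger_gap': 85.68515381635748} 18.700000000000003
```

View pics/top0.png

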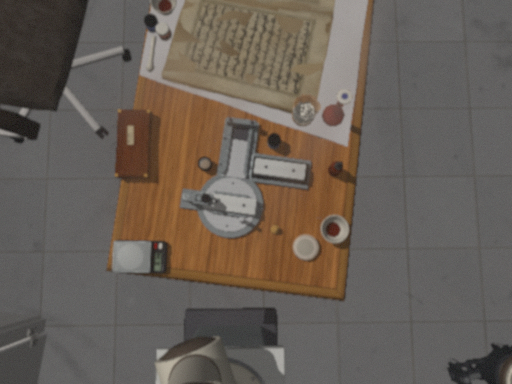

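View pics/side0.png

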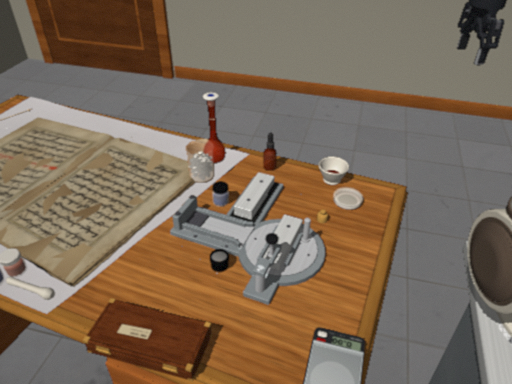

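```bash
python3 - <<'E'
import cv2
p=cv2.imread("pics/top0.png")[100:300,130:400]
cv2.imwrite("pics/top0c.png",cv2.resize(p,None,fx=2.96,fy=2.96,interpolation=cv2.INTER_CUBIC))
E
```

```text
(no output)
```

View pics/top0c.png

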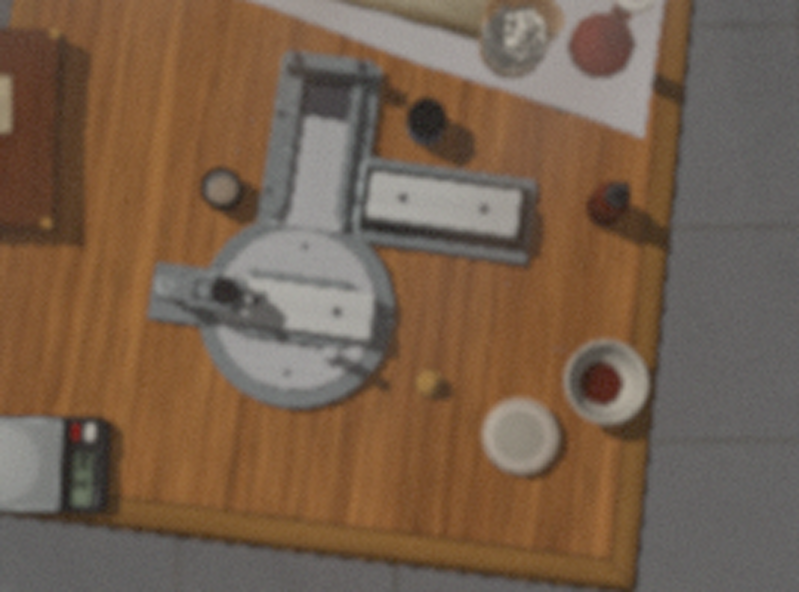

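The top view shows the disc near (230,207), the cap at (206,199), the lane running up to its stop at (241,122), and the spare bar at (280,170). I'll build a rectified height map to fit the jig.

```bash
cat > h.py <<'E'
import numpy as np,cv2
from rig import bot
def ray(n,u,v):
    c=bot.get_calibration(n);K=c["intrinsics"]
    d=np.stack([(np.asarray(u,float)-K[0,2])/K[0,0],-(np.asarray(v,float)-K[1,2])/K[1,1],-np.ones_like(np.asarray(u,float))],-1)
    return c["position"],d@c["attitude"].T
def at_z(n,u,v,z):
    p,d=ray(n,u,v); return p+d*((z-p[2])/d[...,2])[...,None]
def cloud(n,D):
    v,u=np.mgrid[0:384,0:512]; p,d=ray(n,u,v); return p+d*D[...,None]
def proj(n,P):
    c=bot.get_calibration(n);K=c["intrinsics"]
    q=(np.atleast_2d(P)-c["position"])@c["attitude"]
    return np.stack([K[0,0]*q[:,0]/-q[:,2]+K[0,2],-K[1,1]*q[:,1]/-q[:,2]+K[1,2]],-1)
E
python3 - <<'E'
from h import *
for n in("top","side"):
    D=np.load(n+"0.npy");P=cloud(n,D)
    m=(D>0)
    x,y,z=P[m].T
    # desk z
    r=(x>250)&(x<750)&(y>-330)&(y<170)
    k=r&(abs(z)<8); print(n,"desk z",np.median(z[k]),z[k].std())
    H=np.full((500,500),-50.)
    i=(750-x[r]).astype(int).clip(0,499); j=(170-y[r]).astype(int).clip(0,499)
    o=np.argsort(z[r]); H[i[o],j[o]]=z[r][o]
    H=cv2.dilate(H.astype(np.float32),np.ones((3,3)))
    cv2.imwrite(f"pics/H{n}.png",cv2.applyColorMap((H.clip(-5,100)*2.4+12).astype(np.uint8),cv2.COLORMAP_TURBO))
E
```

```text
top desk z 0.5027684172630416 2.5300929522495537
side desk z 0.4713042936796228 1.3951500548053646
```

View pics/Htop.png

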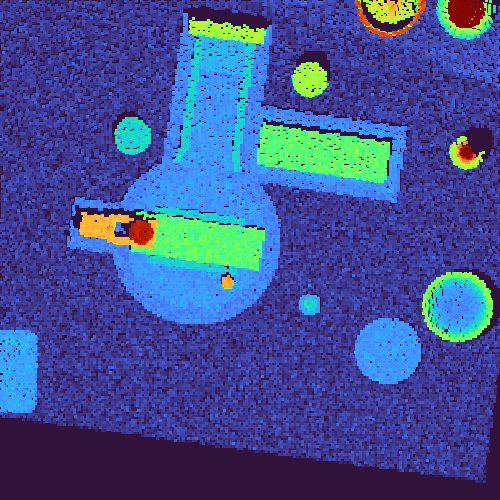

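View pics/Hside.png

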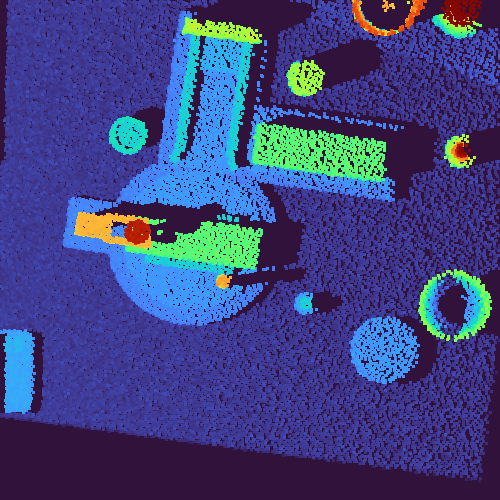

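```bash
python3 - <<'E'
from h import *
from scipy.optimize import least_squares
for n,c0,p0 in(("top",(517,29),(469,-58)),("side",(518,33),(468,-53))):
    D=np.load(n+"0.npy");P=cloud(n,D)[D>0]
    def near(c,r,z0,z1):
        q=P[(np.hypot(P[:,0]-c[0],P[:,1]-c[1])<r)&(P[:,2]>z0)&(P[:,2]<z1)]; return q
    mr=lambda pts:cv2.minEnclosingCircle(pts[:,:2].astype(np.float32))
    cap=near(c0,16,86,98); pin=near(p0,14,60,76)
    print(n,"cap",cap.mean(0),mr(cap),"pin",pin.mean(0),len(pin))
    bar=near((510,-45),75,36,43)
    print(" bar z",bar[:,2].mean(),cv2.minAreaRect(bar[:,:2].astype(np.float32)))
    # spare bar
    s=near((600,-155),80,36,43); s=s[s[:,1]>-222]; print(" spare",cv2.minAreaRect(s[:,:2].astype(np.float32)),s[:,2].mean())
    st=near((720,-57),52,44,52); st=st[st[:,1]<-10]; print(" stop",cv2.minAreaRect(st[:,:2].astype(np.float32)))
    # lane cheeks z~25
    k=near((645,-45),70,22,28); k=k[(k[:,1]<5)&(k[:,1]>-82)]
    L=k[k[:,1]>-40-(k[:,0]-645)*.13-0]
    print(" cheek",len(k))
    l=k[k[:,1]>np.polyval([-.13,-45],k[:,0]-645)];r=k[k[:,1]<np.polyval([-.13,-45],k[:,0]-645)]
    for q in(l,r):
        print("  line",cv2.fitLine(q[:,:2].astype(np.float32),cv2.DIST_HUBER,0,.01,.01).ravel())
    for nm,c,r,z in(("loupe",(615,40),30,20),("weight",(445,-138),20,14),("jar",(671,-138),28,36),("drop",(600,-296),26,20),("dish",(400,-218),45,7)):
        q=near(c,r,z,120); print(" ",nm,q.mean(0).round(),mr(q))
    # disc rim : near half, z 11-19
    q=near((508,-25),90,11,19); q=q[q[:,0]<470]
    h=cv2.convexHull(q[:,:2].astype(np.float32))[:,0]
    print(" disc near hull", least_squares(lambda a:np.hypot(h[:,0]-a[0],h[:,1]-a[1])-a[2],(508,-25,83),loss='soft_l1').x)
E
```

```text
top cap [517.30176154  28.88184424  92.21191509] ((517.2487182617188, 28.781009674072266), 11.588468551635742) pin [467.82315752 -57.58322499  68.63460423] 19
 bar z 39.313399075810395 ((499.8059387207031, -30.574615478515625), (120.46853637695312, 58.16655349731445), 81.60360717773438)
 spare ((620.521728515625, -157.32293701171875), (129.481201171875, 88.68834686279297), 81.55055236816406) 39.58214100314343
 stop ((718.6263427734375, -57.388851165771484), (74.98065948486328, 15.16192626953125), 80.91012573242188)
 cheek 265
  line [ 9.8304838e-01 -1.8334645e-01  6.4947314e+02 -2.1039223e+01]
  line [ 9.9523175e-01 -9.7538427e-02  6.4050568e+02 -7.1343567e+01]
  loupe [614.  38.  27.] ((614.180419921875, 37.68449401855469), 18.266586303710938)
  weight [ 445. -140.   21.] ((445.1677551269531, -139.87942504882812), 10.909341812133789)
  jar [ 670. -140.   48.] ((670.398193359375, -140.09193420410156), 17.059307098388672)
  drop [ 594. -293.   60.] ((597.2900390625, -296.9058837890625), 16.59377098083496)
  dish [ 399. -218.   15.] ((405.7757873535156, -221.7636260986328), 40.07801437
[... 523 characters left out ...]
2348632812, 15.978521347045898), 81.1952896118164)
 cheek 457
  line [ 9.8438877e-01 -1.7600790e-01  6.4806262e+02 -1.6101740e+01]
  line [ 9.9358666e-01 -1.1307297e-01  6.4312152e+02 -6.7730186e+01]
  loupe [614.  43.  26.] ((614.7559204101562, 41.7503776550293), 18.774898529052734)
  weight [ 446. -134.   20.] ((445.5827331542969, -136.6908721923828), 11.267301559448242)
  jar [ 671. -133.   46.] ((672.0447998046875, -136.05197143554688), 17.908092498779297)
  drop [ 597. -286.   54.] ((598.3458251953125, -290.8065185546875), 16.502756118774414)
  dish [ 400. -211.   15.] ((399.1736755371094, -214.15524291992188), 34.384830474853516)
 disc near hull [508.39658053 -22.65049024  82.39677246]
```

Averaging the two cameras, the jig's yaw is about -0.148, the pivot about (509.2,-24.5) and the cap about (517.3,30.5), 92 high. Those agree with the given sizes. I'll approach with the gripper shut.

```bash
python3 -m handwheel '[[[0,38,-32,0,0,0,0],[0,38,-32,0,0,0,0],[0,38,-32,0,0,0,0],[0,38,-32,0,0,0,0],[0,38,-32,0,0,0,0],[0,38,-32,0,0,0,0],[0,38,-32,0,0,0,0],[0,38,-32,0,0,0,0]]]' 20
cat > st.py <<'E'
from h import *
import sys
s=bot.read_state();R=s["eef_rot"];p=s["ee_pos"]
print("t",round(s["time_s"],2),"p",p.round(1),"yaw",np.degrees(np.arctan2(R[1,0],R[0,0])).round(1),"zz",R[:,2].round(3),"F",s["wrist_force"].round(2),"gap",round(s["finger_gap"],1),"q",s["qpos"].round(2))
yaw=-0.148;J=np.array([[np.cos(yaw),-np.sin(yaw)],[np.sin(yaw),np.cos(yaw)]]);piv=np.array([509.2,-24.5])
print("jig xy",(J.T@(p[:2]-piv)).round(1),"jigyaw of tool",(np.degrees(np.arctan2(R[1,0],R[0,0])-yaw)).round(1))
a=[float(v) for v in sys.argv[1:]]
if len(a)==3: t=np.array(a)          # world target
elif len(a)==4: t=np.r_[piv+J@np.array(a[:2]),a[2]]  # jig target
if len(a)>=3: print("target",t.round(1),"tool shift",(R.T@(t-p)).round(1))
E
python3 st.py 517.3 30.5 130
```

```text
time_s: 0.9
ee_pos: [381.9, -178.8, 226.7]
eef_rot: [[0.951, 0.311, -0.003], [0.311, -0.951, 0.006], [-0.001, -0.007, -1.0]]
wrist_force: [1.2, -0.8, 0.4]
finger_gap: -0.1
t 0.9 p [ 381.9 -178.8  226.7] yaw 18.1 zz [-0.003  0.006 -1.   ] F [ 1.18 -0.79  0.35] gap -0.1 q [-0.44 -0.21 -0.12  1.67  0.    2.39]
jig xy [-103.2 -171.4] jigyaw of tool 26.6
target [517.3  30.5 130. ] tool shift [ 193.9 -156.3   97.5]
```

```bash
python3 -m handwheel '[[[0,38,-31,0,0,0,0],[0,38,-31,0,0,0,0],[0,38,-31,0,0,0,0],[0,38,-31,10,0,0,0],[0,33,-26,20,0,0,0],[0,10,-6,20,0,0,-8],[0,0,0,20,0,0,-8],[0,0,0,10,0,0,-8]]]'
python3 -m handwheel '[[[0,0,0,0,0,0,-8.5],[0,0,0,0,0,0,-8.5],[0,0,0,0,0,0,-8.5],[0,0,0,0,0,0,-8.5],[0,0,0,0,0,0,-4],[0,0,0,0,0,0,0]]]'
python3 st.py 517.3 30.5 100
```

```text
time_s: 1.7
ee_pos: [521.5, 43.2, 143.8]
eef_rot: [[0.729, 0.685, -0.003], [0.685, -0.728, 0.006], [0.002, -0.006, -1.0]]
wrist_force: [0.2, -0.9, 0.4]
finger_gap: -0.2
time_s: 2.3
ee_pos: [519.0, 43.9, 138.2]
eef_rot: [[0.14, 0.99, -0.012], [0.99, -0.14, 0.005], [0.004, -0.012, -1.0]]
wrist_force: [-0.1, -1.0, 0.0]
finger_gap: -0.0
t 2.3 p [519.   43.9 138.2] yaw 81.9 zz [-0.012  0.005 -1.   ] F [-0.15 -0.97  0.  ] gap -0.0 q [ 0.08  0.01 -0.08  1.49  0.01  1.79]
jig xy [-0.4 69.1] jigyaw of tool 90.4
target [517.3  30.5 100. ] tool shift [-13.7   0.7  38.1]
```

```bash
python3 -m handwheel '[[[0,-13,0,10,0,0.7,0],[0,0,0,20,0,0,0],[0,0,0,8,0,0,0],[0,0,0,0,0,0,0]]]'
python3 st.py 517.3 30.5 92
python3 - <<'E'
from h import *
p,d=bot.grab_frame("side"); cv2.imwrite("pics/s1.png",cv2.resize(p[150:320,180:380,::-1],None,fx=3,fy=3,interpolation=cv2.INTER_CUBIC))
E
```

```text
time_s: 2.7
ee_pos: [516.6, 31.3, 98.8]
eef_rot: [[0.148, 0.989, -0.011], [0.989, -0.148, 0.018], [0.016, -0.013, -1.0]]
wrist_force: [-0.9, -0.0, -0.2]
finger_gap: -0.0
t 2.7 p [516.6  31.3  98.8] yaw 81.5 zz [-0.011  0.018 -1.   ] F [-0.85 -0.   -0.22] gap -0.0 q [ 0.05  0.01 -0.16  1.41  0.02  1.77]
jig xy [-0.9 56.3] jigyaw of tool 90.0
target [517.3  30.5  92. ] tool shift [-0.8  0.9  6.8]
```

View pics/s1.png

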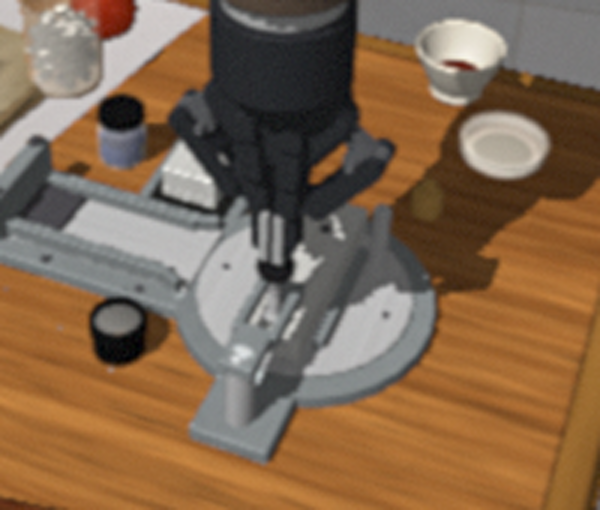

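The shut tips are centred over the black cap at crop (272,268). I'll press in small steps and watch the force.

```bash
for i in 1; do python3 -m handwheel '[[[0,0,0,8,0,0,0],[0,0,0,0,0,0,0]]]'; python3 -m handwheel '[[[0,0,0,3,0,0,0],[0,0,0,0,0,0,0]]]';python3 -m handwheel '[[[0,0,0,2,0,0,0],[0,0,0,0,0,0,0]]]';python3 -m handwheel '[[[0,0,0,1,0,0,0],[0,0,0,0,0,0,0]]]'; python3 st.py; done
```

```text
time_s: 2.95
ee_pos: [517.2, 31.8, 92.0]
eef_rot: [[0.149, 0.989, -0.009], [0.989, -0.148, 0.018], [0.016, -0.011, -1.0]]
wrist_force: [-1.1, -0.3, 0.8]
finger_gap: 0.5
time_s: 3.15
ee_pos: [517.7, 32.0, 89.6]
eef_rot: [[0.149, 0.989, -0.007], [0.989, -0.148, 0.018], [0.016, -0.01, -1.0]]
wrist_force: [-0.1, -0.8, 1.5]
finger_gap: 0.0
time_s: 3.35
ee_pos: [517.9, 32.1, 88.0]
eef_rot: [[0.149, 0.989, -0.007], [0.989, -0.148, 0.018], [0.017, -0.009, -1.0]]
wrist_force: [-0.2, 0.1, 1.2]
finger_gap: 0.1
time_s: 3.55
ee_pos: [517.9, 32.1, 87.1]
eef_rot: [[0.149, 0.989, -0.006], [0.989, -0.148, 0.018], [0.017, -0.009, -1.0]]
wrist_force: [-1.5, -0.8, 0.7]
finger_gap: -0.0
t 3.55 p [517.9  32.1  87.1] yaw 81.5 zz [-0.006  0.018 -1.   ] F [-1.47 -0.81  0.75] gap -0.0 q [ 0.05  0.01 -0.18  1.38  0.02  1.77]
jig xy [ 0.3 57.3] jigyaw of tool 89.9
```

```bash
python3 -m handwheel '[[[0,0,0,2,0,0,0],[0,0,0,0,0,0,0]]]'; python3 -m handwheel '[[[0,0,0,1.5,0,0,0],[0,0,0,0,0,0,0]]]';python3 -m handwheel '[[[0,0,0,1,0,0,0],[0,0,0,0,0,0,0]]]';python3 -m handwheel '[[[0,0,0,1,0,0,0],[0,0,0,0,0,0,0]]]'
```

```text
time_s: 3.75
ee_pos: [518.0, 32.1, 85.1]
eef_rot: [[0.149, 0.989, -0.006], [0.989, -0.149, 0.018], [0.017, -0.009, -1.0]]
wrist_force: [-1.3, -0.0, 1.6]
finger_gap: -0.1
time_s: 3.95
ee_pos: [518.0, 32.1, 83.9]
eef_rot: [[0.149, 0.989, -0.006], [0.989, -0.149, 0.018], [0.017, -0.008, -1.0]]
wrist_force: [-1.4, -1.0, 3.5]
finger_gap: -0.0
time_s: 4.15
ee_pos: [518.1, 32.1, 83.7]
eef_rot: [[0.149, 0.989, -0.005], [0.989, -0.149, 0.018], [0.017, -0.008, -1.0]]
wrist_force: [-1.8, -0.3, 4.1]
finger_gap: -0.2
time_s: 4.35
ee_pos: [518.1, 32.1, 83.4]
eef_rot: [[0.149, 0.989, -0.004], [0.989, -0.149, 0.018], [0.017, -0.007, -1.0]]
wrist_force: [-2.2, -0.3, 3.8]
finger_gap: -0.3
```

```bash
python3 -m handwheel '[[[0,0,0,3,0,0,0],[0,0,0,0,0,0,0]]]'; python3 -m handwheel '[[[0,0,0,5,0,0,0],[0,0,0,0,0,0,0]]]'
```

```text
time_s: 4.55
ee_pos: [518.1, 32.1, 81.3]
eef_rot: [[0.149, 0.989, -0.004], [0.989, -0.149, 0.018], [0.017, -0.006, -1.0]]
wrist_force: [-1.6, -0.2, 5.0]
finger_gap: -0.2
time_s: 4.75
ee_pos: [518.7, 32.2, 80.2]
eef_rot: [[0.149, 0.989, 0.0], [0.989, -0.149, 0.018], [0.018, -0.003, -1.0]]
wrist_force: [-4.3, -0.5, 6.4]
finger_gap: -0.0
```

```bash
python3 -m handwheel '[[[0,0,0,4,0,0,0],[0,0,0,0,0,0,0]]]';  python3 -m handwheel '[[[0,0,0,4,0,0,0],[0,0,0,0,0,0,0]]]'; python3 - <<'E'
from h import *
Ds=[]
for i in range(3):
    p,d=bot.grab_frame("side");Ds.append(d)
D=np.median(Ds,0); np.save("s2.npy",D)
cv2.imwrite("pics/s2.png",cv2.resize(p[190:310,220:360,::-1],None,fx=5,fy=5,interpolation=cv2.INTER_CUBIC))
yaw=-0.148;J=np.array([[np.cos(yaw),-np.sin(yaw)],[np.sin(yaw),np.cos(yaw)]])
for nm,DD in(("before",np.load("side0.npy")),("now",D)):
    P=cloud("side",DD).reshape(-1,3); q=(P[:,:2]-[509.2,-22.5])@J
    for y in range(-65,66,10):
        m=(abs(q[:,0])<17)&(abs(q[:,1]-y)<5)&(P[:,2]>30)&(P[:,2]<46)
        if m.sum()>5: print(nm,y,m.sum(),P[m,2].mean().round(2))
    
E
python3 st.py
```

```text
time_s: 4.95
ee_pos: [519.2, 32.3, 80.4]
eef_rot: [[0.149, 0.989, 0.004], [0.989, -0.149, 0.018], [0.018, 0.001, -1.0]]
wrist_force: [-2.9, -1.0, 4.8]
finger_gap: -0.1
time_s: 5.15
ee_pos: [519.6, 32.4, 80.3]
eef_rot: [[0.149, 0.989, 0.007], [0.989, -0.149, 0.018], [0.019, 0.005, -1.0]]
wrist_force: [-3.9, -0.9, 3.6]
finger_gap: 0.1
before -65 34 39.41
before -55 57 39.5
before -45 64 39.62
before -35 62 39.36
before -25 59 39.35
before -15 63 39.34
before -5 62 39.31
before 5 42 39.36
before 15 39 39.36
before 25 20 39.34
before 35 33 39.42
before 45 29 39.61
before 55 47 39.6
before 65 27 35.29
now -25 16 44.97
now -15 43 44.11
now -5 55 42.78
now 5 56 41.43
now 15 38 40.32
now 25 22 38.66
now 35 37 37.5
now 45 44 36.22
now 55 52 36.24
now 65 20 33.22
t 5.3 p [519.7  32.5  79.8] yaw 81.4 zz [ 0.007  0.018 -1.   ] F [-4.52 -1.26  9.92] gap 0.4 q [ 0.05  0.   -0.2   1.36  0.02  1.77]
jig xy [ 2.  57.9] jigyaw of tool 89.9
```

View pics/s2.png

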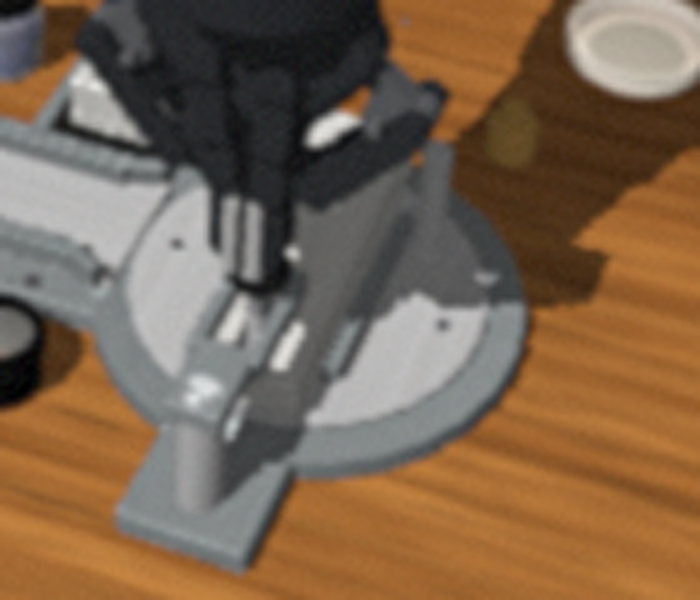

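Pressing with about 10 N drove the gauge to about 12 mm. The bar top now slopes from about 36 mm at the gauge end to 45 mm on the far side, so the gauge end is rebated and the table must go to -1.571, clockwise. I'll release the gauge and move behind the pin.

```bash
python3 -m handwheel '[[[0,0,0,-10,0,0,0],[0,0,0,-20,0,-1.1,0],[0,0,0,-20,0,0,0],[0,-35,0,0,0,0,0],[0,-35,10,0,0,0,-8.5],[0,-20,0,0,0,0,-8.5],[0,0,0,0,0,0,-8.5],[0,0,0,0,0,0,-8.5]]]'
python3 -m handwheel '[[[0,0,0,0,0,0,-8.5],[0,0,0,0,0,0,-2],[0,0,0,0,0,0,0]]]'
python3 st.py -21 -53 100 1
```

```text
time_s: 6.1
ee_pos: [519.5, -61.5, 133.6]
eef_rot: [[-0.44, 0.898, 0.005], [0.898, 0.44, -0.001], [-0.003, 0.005, -1.0]]
wrist_force: [0.1, -1.1, 0.7]
finger_gap: -0.4
time_s: 6.4
ee_pos: [519.6, -62.1, 133.9]
eef_rot: [[-0.602, 0.798, 0.005], [0.798, 0.602, -0.0], [-0.003, 0.004, -1.0]]
wrist_force: [-0.9, 0.3, -0.2]
finger_gap: -0.0
t 6.4 p [519.6 -62.1 133.9] yaw 127.0 zz [ 0.005 -0.    -1.   ] F [-0.91  0.29 -0.21] gap -0.0 q [-0.12  0.   -0.1   1.46  0.    0.81]
jig xy [ 15.9 -35.7] jigyaw of tool 135.5
target [480.6 -73.8 100. ] tool shift [ 14.3 -38.3  33.7]
```

```bash
python3 -m handwheel '[[[0,14,-38,0,0,0,0],[0,0,0,30,0,0,0],[0,0,0,15,0,0,0],[0,0,0,0,0,0,0]]]'
python3 st.py -21 -53 46 1
python3 - <<'E'
from h import *
p,d=bot.grab_frame("side"); cv2.imwrite("pics/s3.png",cv2.resize(p[150:320,180:380,::-1],None,fx=3,fy=3,interpolation=cv2.INTER_CUBIC))
p,d=bot.grab_frame("top"); cv2.imwrite("pics/t3.png",cv2.resize(p[150:250,170:300,::-1],None,fx=5,fy=5,interpolation=cv2.INTER_CUBIC))
E
```

```text
time_s: 6.8
ee_pos: [480.7, -74.0, 87.8]
eef_rot: [[-0.599, 0.801, 0.006], [0.801, 0.599, -0.0], [-0.003, 0.005, -1.0]]
wrist_force: [0.4, -0.1, 0.5]
finger_gap: 0.2
t 6.8 p [480.7 -74.   87.8] yaw 126.8 zz [ 0.006 -0.    -1.   ] F [ 0.41 -0.09  0.51] gap 0.2 q [-0.15 -0.08 -0.27  1.38  0.    0.78]
jig xy [-20.8 -53.1] jigyaw of tool 135.3
target [480.6 -73.8  46. ] tool shift [ 0.4 -0.2 41.8]
```

View pics/s3.png

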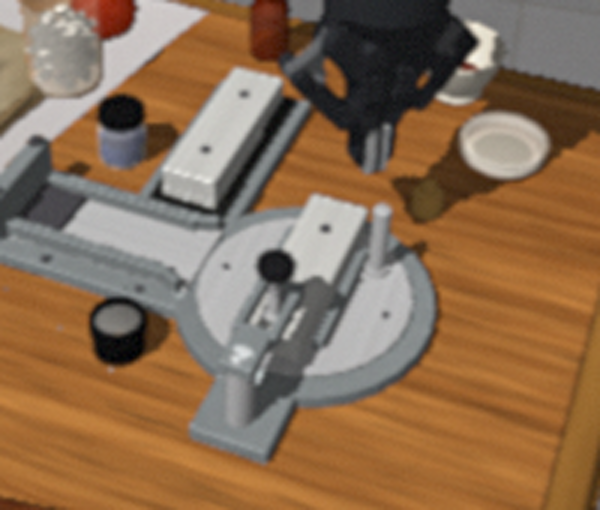

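View pics/t3.png

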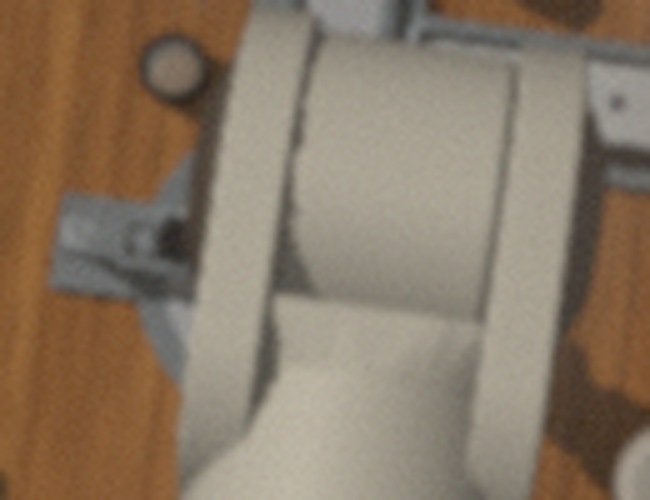

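Bar flat again, cap sprung back up (272,266), and the fingers sit on the far-right side of the pin (380,210). Lowering beside the pin and starting to push.

```bash
python3 -m handwheel '[[[0,0,0,25,0,0,0],[0,0,0,15,0,0,0],[0,0,0,1,0,0,0],[0,3,0,0,0,0,0],[0,3,0,0,0,0,0],[0,0,0,0,0,0,0]]]'
python3 st.py
python3 -m handwheel '[[[0,4.6,-1.3,0,0,0,5],[0,4.6,-1.3,0,0,0,5],[0,4.6,-1.3,0,0,0,5],[0,4.6,-1.3,0,0,0,5]]]'
python3 st.py
```

```text
time_s: 7.5
ee_pos: [482.0, -68.7, 52.7]
eef_rot: [[-0.599, 0.8, 0.014], [0.801, 0.599, -0.001], [-0.009, 0.01, -1.0]]
wrist_force: [-1.0, 0.1, -0.4]
finger_gap: 0.1
t 7.5 p [482.  -68.7  52.7] yaw 126.8 zz [ 0.014 -0.001 -1.   ] F [-1.    0.11 -0.4 ] gap 0.1 q [-0.14 -0.07 -0.33  1.3   0.    0.79]
jig xy [-20.4 -47.7] jigyaw of tool 135.3
time_s: 7.9
ee_pos: [469.7, -56.1, 55.1]
eef_rot: [[-0.278, 0.96, 0.018], [0.961, 0.278, -0.004], [-0.009, 0.016, -1.0]]
wrist_force: [0.6, -2.0, -1.2]
finger_gap: -0.1
t 7.9 p [469.7 -56.1  55.1] yaw 106.1 zz [ 0.018 -0.004 -1.   ] F [ 0.64 -2.04 -1.23] gap -0.1 q [-0.12 -0.11 -0.36  1.3  -0.    1.17]
jig xy [-34.4 -37.1] jigyaw of tool 114.6
```

```bash
python3 -m handwheel '[[[0,4.6,-3,4,0.9,0.5,5],[0,4.6,-3,4,0,0,5],[0,4.6,-3,3,0,0,5],[0,4.6,-2,2,0,0,5]]]'
python3 st.py
```

```text
time_s: 8.3
ee_pos: [458.3, -40.5, 45.9]
eef_rot: [[0.083, 0.996, 0.007], [0.997, -0.083, -0.003], [-0.003, 0.007, -1.0]]
wrist_force: [-0.1, -2.3, 1.4]
finger_gap: -0.2
t 8.3 p [458.3 -40.5  45.9] yaw 85.2 zz [ 0.007 -0.003 -1.   ] F [-0.12 -2.26  1.41] gap -0.2 q [-0.09 -0.13 -0.39  1.3  -0.    1.57]
jig xy [-48.  -23.3] jigyaw of tool 93.7
```

```bash
python3 -m handwheel '[[[0,4.8,-2,0.5,0.3,0,5],[0,4.8,-2,0.5,0,0,5],[0,4.8,-2,0.5,0,0,5],[0,4.8,-2,0.5,0,0,5]]]'
python3 st.py
python3 - <<'E'
from h import *
p,d=bot.grab_frame("side"); cv2.imwrite("pics/s4.png",cv2.resize(p[150:320,180:380,::-1],None,fx=3,fy=3,interpolation=cv2.INTER_CUBIC))
E
```

```text
time_s: 8.7
ee_pos: [455.6, -20.6, 46.3]
eef_rot: [[0.434, 0.901, 0.006], [0.901, -0.434, -0.006], [-0.003, 0.008, -1.0]]
wrist_force: [0.9, -2.4, -1.5]
finger_gap: 0.2
t 8.7 p [455.6 -20.6  46.3] yaw 64.3 zz [ 0.006 -0.006 -1.   ] F [ 0.91 -2.39 -1.53] gap 0.2 q [-0.04 -0.14 -0.4   1.3  -0.01  1.98]
jig xy [-53.6  -4.1] jigyaw of tool 72.8
```

View pics/s4.png

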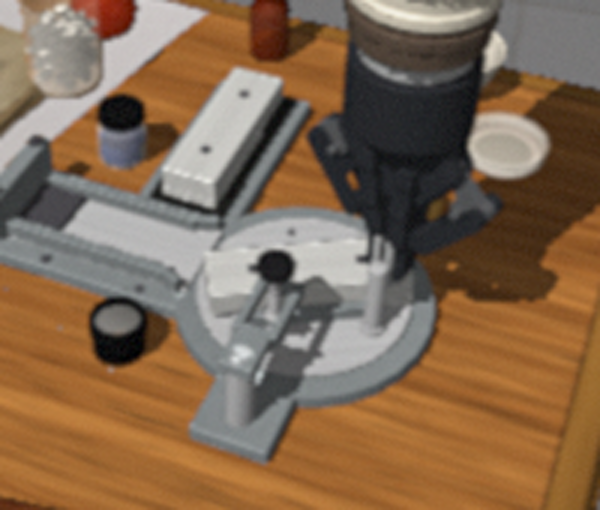

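The pin (375,270) follows the fingers, the bar has turned about 60° clockwise, and nothing else has been touched. Continuing to the stop.

```bash
python3 -m handwheel '[[[0,4.8,-1.5,0.3,0.3,0.3,5],[0,4.8,-1.5,0.3,0,0,5],[0,4.8,-1.5,0.3,0,0,5],[0,4.8,-1.5,0.3,0,0,5]]]'
python3 st.py
python3 -m handwheel '[[[0,4.8,-1.5,0.3,0,0,5],[0,3,-1,0,0,0,3]]]'
python3 st.py
```

```text
time_s: 9.15
ee_pos: [460.8, -1.4, 46.6]
eef_rot: [[0.723, 0.691, 0.004], [0.691, -0.723, -0.0], [0.002, 0.003, -1.0]]
wrist_force: [-0.9, -1.3, -1.8]
finger_gap: -0.3
t 9.15 p [460.8  -1.4  46.6] yaw 43.7 zz [ 0.004 -0.    -1.   ] F [-0.9  -1.26 -1.78] gap -0.3 q [-0.   -0.12 -0.39  1.3  -0.    2.38]
jig xy [-51.2  15.7] jigyaw of tool 52.2
time_s: 9.35
ee_pos: [464.8, 5.5, 46.8]
eef_rot: [[0.814, 0.581, 0.003], [0.581, -0.814, -0.001], [0.002, 0.003, -1.0]]
wrist_force: [-1.8, -2.0, -1.0]
finger_gap: 0.2
t 9.35 p [464.8   5.5  46.8] yaw 35.5 zz [ 0.003 -0.001 -1.   ] F [-1.83 -1.96 -0.96] gap 0.2 q [ 0.01 -0.11 -0.38  1.3  -0.    2.53]
jig xy [-48.3  23.2] jigyaw of tool 44.0
```

Push on straight in small steps until the force shows the stop.

```bash
python3 -m handwheel '[[[0,3,0,0,0,0,0],[0,0,0,0,0,0,0]]]'; python3 -m handwheel '[[[0,3,0,0,0,0,0],[0,0,0,0,0,0,0]]]';python3 st.py
python3 - <<'E'
from h import *
p,d=bot.grab_frame("side"); cv2.imwrite("pics/s5.png",cv2.resize(p[150:320,180:380,::-1],None,fx=3,fy=3,interpolation=cv2.INTER_CUBIC))
E
```

```text
time_s: 9.55
ee_pos: [464.6, 5.4, 47.0]
eef_rot: [[0.813, 0.582, -0.002], [0.582, -0.813, -0.006], [-0.006, 0.004, -1.0]]
wrist_force: [0.5, 0.2, 0.3]
finger_gap: -0.1
time_s: 9.75
ee_pos: [464.6, 5.4, 47.2]
eef_rot: [[0.811, 0.585, -0.007], [0.585, -0.811, -0.01], [-0.012, 0.004, -1.0]]
wrist_force: [1.2, -0.3, 0.7]
finger_gap: -0.3
t 9.75 p [464.6   5.4  47.2] yaw 35.8 zz [-0.007 -0.01  -1.   ] F [ 1.19 -0.29  0.75] gap -0.3 q [ 0.02 -0.1  -0.37  1.31 -0.01  2.53]
jig xy [-48.5  23. ] jigyaw of tool 44.3
```

View pics/s5.png

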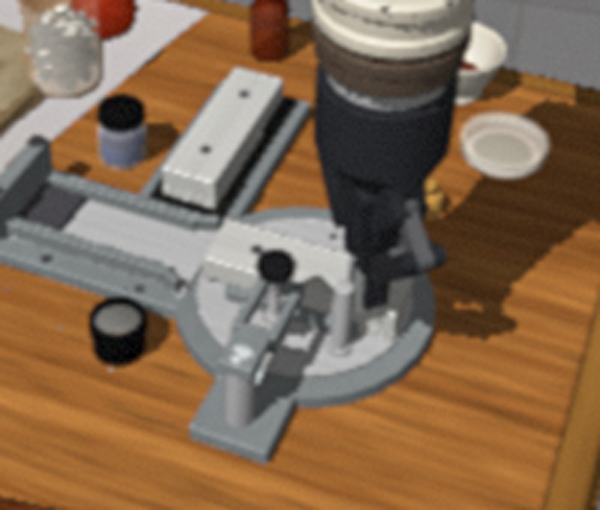

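```bash
python3 -m handwheel '[[[0,8,0,0,0,0,0],[0,8,0,0,0,0,0],[0,0,0,0,0,0,0]]]';python3 st.py
cat > bar.py <<'E'
from h import *
import sys
D=np.median([bot.grab_frame("side")[1] for i in range(3)],0)
yaw=-0.148;J=np.array([[np.cos(yaw),-np.sin(yaw)],[np.sin(yaw),np.cos(yaw)]])
P=cloud("side",D).reshape(-1,3); q=(P[:,:2]-[509.6,-22.5])@J
m=(q[:,0]>-75)&(q[:,0]<215)&(abs(q[:,1])<34)&(P[:,2]>36)&(P[:,2]<43)
H=np.zeros((80,300),np.uint8); H[(40-q[m,1]).astype(int),(q[m,0]+80).astype(int)]=255
H=cv2.morphologyEx(H,cv2.MORPH_CLOSE,np.ones((5,5)));H=cv2.morphologyEx(H,cv2.MORPH_OPEN,np.ones((7,7)))
cv2.imwrite("pics/"+sys.argv[1],cv2.resize(H,None,fx=2.5,fy=2.5))
c=max(cv2.findContours(H,0,2)[0],key=cv2.contourArea); r=cv2.minAreaRect(c);b=cv2.boundingRect(c)
print("rect centre jig",r[0][0]-80,40-r[0][1],r[1:],"bbox x",b[0]-80,b[0]+b[2]-80,"y",40-b[1]-b[3],40-b[1])
E
python3 bar.py b5.png
```

```text
time_s: 10.1
ee_pos: [463.5, 4.7, 47.3]
eef_rot: [[0.812, 0.583, -0.036], [0.582, -0.812, -0.034], [-0.05, 0.006, -0.999]]
wrist_force: [0.8, -0.1, 0.8]
finger_gap: 0.1
t 10.1 p [463.5   4.7  47.3] yaw 35.6 zz [-0.036 -0.034 -0.999] F [ 0.76 -0.07  0.76] gap 0.1 q [ 0.03 -0.07 -0.34  1.34 -0.03  2.55]
jig xy [-49.5  22.1] jigyaw of tool 44.1
rect centre jig 19.0 1.0 ((40.0, 88.0), 90.0) bbox x -25 64 y -20 21
```

View pics/b5.png

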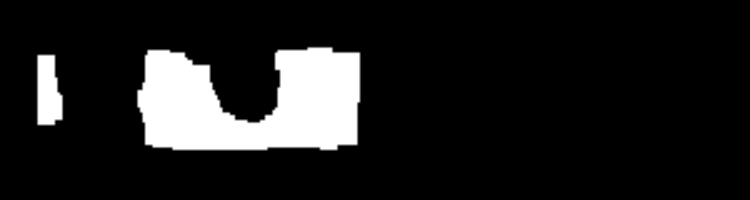

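The bar is square with the lane (y -20 to 21, leading end at 64), so the table is at its stop. Backing off and straightening the tool.

```bash
python3 -m handwheel '[[[0,-6,0,0,0,0,0],[0,-12,0,0,0.4,2.8,0],[0,0,0,-25,0,0,0],[0,0,0,-25,0,0,0],[0,0,0,-10,0,0,0],[0,0,0,0,0,0,0]]]';python3 st.py -90 0 100 1
python3 - <<'E'
from h import *
p,d=bot.grab_frame("side"); cv2.imwrite("pics/s6.png",cv2.resize(p[150:320,180:380,::-1],None,fx=3,fy=3,interpolation=cv2.INTER_CUBIC))
E
python3 bar.py b6.png
```

```text
time_s: 10.85
ee_pos: [450.4, -4.2, 109.6]
eef_rot: [[0.808, 0.589, 0.008], [0.589, -0.808, 0.008], [0.011, -0.002, -1.0]]
wrist_force: [1.0, 0.2, -1.0]
finger_gap: -0.1
t 10.85 p [450.4  -4.2 109.6] yaw 36.1 zz [ 0.008  0.008 -1.   ] F [ 0.97  0.23 -1.04] gap -0.1 q [-0.01 -0.17 -0.31  1.43  0.01  2.5 ]
jig xy [-61.2  11.4] jigyaw of tool 44.5
target [420.2 -11.2 100. ] tool shift [-28.6 -12.1   9.4]
rect centre jig -1.0 0.5 ((39.0, 128.0), 90.0) bbox x -65 64 y -20 20
```

View pics/s6.png

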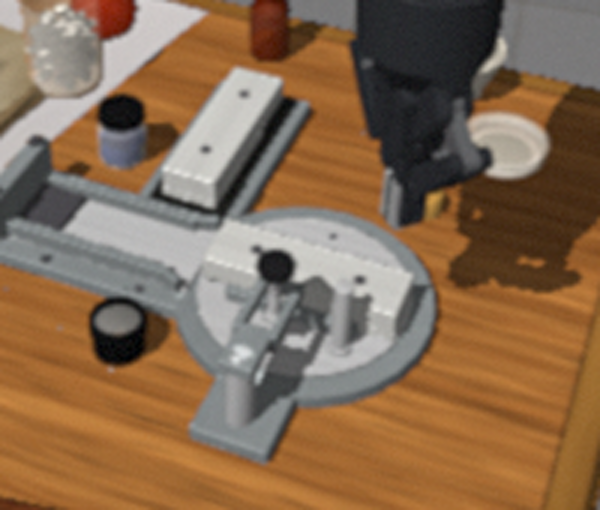

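The bar is flat in the nest at x -65 to 64, y ±20, with its open near end at the right. The cap is up, and the weight and spare bar are unmoved. I'll turn the tool square and go behind the near end.

```bash
python3 -m handwheel '[[[0,-29,-12,0,0.3,0.6,0],[0,0,0,0,0,0,-8.5],[0,0,0,0,0,0,-8.5],[0,0,0,0,0,0,-8.5],[0,0,0,0,0,0,-8.5],[0,0,0,0,0,0,-8.5],[0,0,0,0,0,0,-3.5],[0,0,0,0,0,0,0]]]';python3 st.py -92 0 26 1
```

```text
time_s: 11.85
ee_pos: [414.1, -11.1, 97.9]
eef_rot: [[0.118, 0.993, -0.004], [0.993, -0.118, 0.019], [0.019, -0.006, -1.0]]
wrist_force: [0.6, 0.1, -0.7]
finger_gap: -0.4
t 11.85 p [414.1 -11.1  97.9] yaw 83.2 zz [-0.004  0.019 -1.   ] F [ 0.59  0.09 -0.74] gap -0.4 q [-0.04 -0.25 -0.39  1.43  0.02  1.65]
jig xy [-96.1  -0.7] jigyaw of tool 91.7
target [418.2 -10.9  26. ] tool shift [-0.7  4.5 71.9]
```

```bash
python3 -m handwheel '[[[0,0,3,20,-0.3,-1,1.7],[0,0,0,25,0,0,0],[0,0,0,20,0,0,0],[0,0,0,6,0,0,0],[0,0,0,0,0,0,0]]]';python3 st.py -80 0 25 1
python3 - <<'E'
from h import *
p,d=bot.grab_frame("side"); cv2.imwrite("pics/s7.png",cv2.resize(p[150:320,180:380,::-1],None,fx=3,fy=3,interpolation=cv2.INTER_CUBIC))
E
```

```text
time_s: 12.35
ee_pos: [416.1, -10.7, 22.3]
eef_rot: [[0.158, 0.987, -0.004], [0.987, -0.158, 0.001], [0.0, -0.004, -1.0]]
wrist_force: [0.1, 1.3, -0.5]
finger_gap: -0.1
t 12.35 p [416.1 -10.7  22.3] yaw 80.9 zz [-0.004  0.001 -1.   ] F [ 0.07  1.27 -0.48] gap -0.1 q [-0.03 -0.21 -0.51  1.27  0.    1.7 ]
jig xy [-94.1  -0.1] jigyaw of tool 89.4
target [430.1 -12.7  25. ] tool shift [ 0.2 14.1 -2.7]
```

View pics/s7.png

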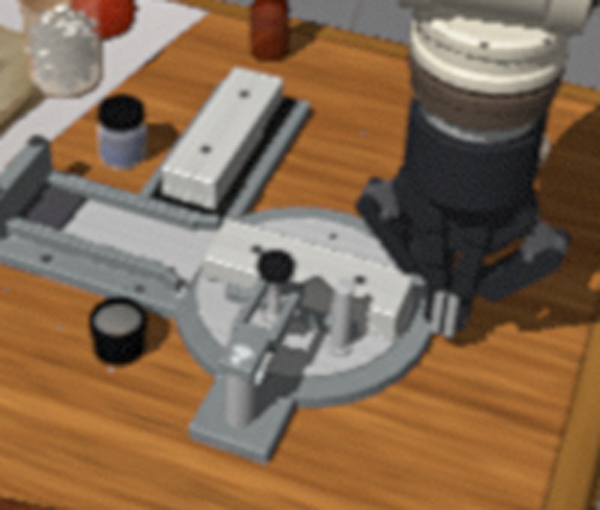

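The fingers sit behind the bar's near end (pixel 440,310), and the knuckle is well above the bar. Sliding it along the lane.

```bash
python3 -m handwheel '[[[0,0,5,-3,0,0,0],[0,0,8,0,0,0,0],[0,0,8,0,0,0,0],[0,0,8,0,0,0,0],[0,0,8,0,0,0,0],[0,0,8,0,0,0,0]]]';python3 st.py 60 0 25 1
```

```text
time_s: 13.0
ee_pos: [465.3, -18.4, 28.8]
eef_rot: [[0.159, 0.987, -0.001], [0.987, -0.159, 0.001], [0.001, -0.001, -1.0]]
wrist_force: [-3.0, 0.2, -0.2]
finger_gap: 0.1
t 13.0 p [465.3 -18.4  28.8] yaw 80.9 zz [-0.001  0.001 -1.   ] F [-2.96  0.21 -0.15] gap 0.1 q [-0.04 -0.1  -0.4   1.27  0.    1.69]
jig xy [-44.3  -0.5] jigyaw of tool 89.3
target [568.5 -33.3  25. ] tool shift [  1.7 104.3   3.8]
```

```bash
python3 -m handwheel '[[[0,0.3,8,2,0,0,0],[0,0.3,8,2,0,0,0],[0,0,8,0.5,0,0,0],[0,0,8,0.5,0,0,0],[0,0,8,0.5,0,0,0]]]';python3 st.py 60 0 25 1; python3 bar.py b8.png
python3 - <<'E'
from h import *
p,d=bot.grab_frame("side"); cv2.imwrite("pics/s8.png",cv2.resize(p[150:320,160:360,::-1],None,fx=3,fy=3,interpolation=cv2.INTER_CUBIC))
E
```

```text
time_s: 13.5
ee_pos: [504.6, -23.8, 28.3]
eef_rot: [[0.159, 0.987, -0.007], [0.987, -0.159, 0.003], [0.002, -0.008, -1.0]]
wrist_force: [-7.6, 1.0, 6.8]
finger_gap: 0.2
t 13.5 p [504.6 -23.8  28.3] yaw 80.9 zz [-0.007  0.003 -1.   ] F [-7.59  1.03  6.82] gap 0.2 q [-0.05  0.01 -0.3   1.27  0.    1.68]
jig xy [-4.6  0. ] jigyaw of tool 89.4
target [568.5 -33.3  25. ] tool shift [ 0.7 64.7  2.8]
rect centre jig 80.5 -1.0 ((40.0, 119.0), 90.0) bbox x 21 141 y -22 19
```

View pics/s8.png

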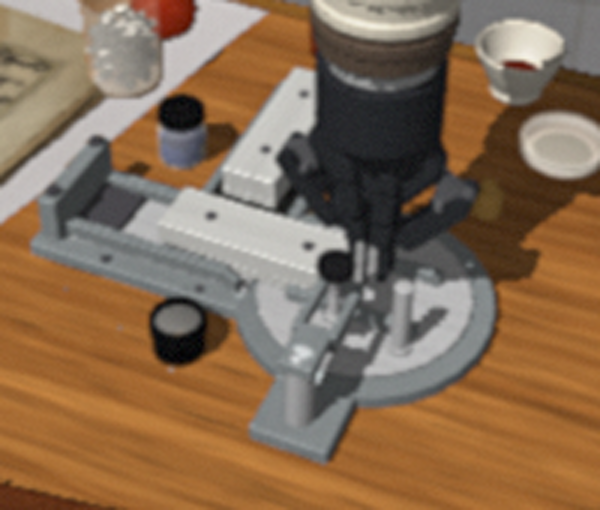

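The bar is in the lane at x 21–141 with no obstruction. Continuing without pressing down.

```bash
python3 -m handwheel '[[[0,0,8,-0.5,0,0,0],[0,0,8,0,0,0,0],[0,0,8,0,0,0,0],[0,0,8,0,0,0,0]]]';python3 st.py 60 0 25 1;  python3 -m handwheel '[[[0,0,6,0,0,0,0],[0,0,6,0,0,0,0]]]';python3 st.py 60 0 25 1; python3 bar.py b9.png
```

```text
time_s: 14.1
ee_pos: [537.7, -29.2, 27.6]
eef_rot: [[0.159, 0.987, -0.008], [0.987, -0.159, 0.003], [0.002, -0.009, -1.0]]
wrist_force: [-5.1, -0.1, 4.6]
finger_gap: -0.5
t 14.1 p [537.7 -29.2  27.6] yaw 80.9 zz [-0.008  0.003 -1.   ] F [-5.11 -0.12  4.61] gap -0.5 q [-0.06  0.09 -0.22  1.27  0.    1.67]
jig xy [28.9 -0.5] jigyaw of tool 89.4
target [568.5 -33.3  25. ] tool shift [ 0.8 31.2  2.3]
time_s: 14.3
ee_pos: [550.9, -31.4, 27.4]
eef_rot: [[0.159, 0.987, -0.009], [0.987, -0.159, 0.003], [0.002, -0.009, -1.0]]
wrist_force: [-5.2, 1.3, 3.0]
finger_gap: 0.2
t 14.3 p [550.9 -31.4  27.4] yaw 80.9 zz [-0.009  0.003 -1.   ] F [-5.19  1.31  3.03] gap 0.2 q [-0.06  0.12 -0.18  1.28  0.    1.67]
jig xy [42.2 -0.6] jigyaw of tool 89.4
target [568.5 -33.3  25. ] tool shift [ 0.8 17.8  2.2]
rect centre jig 122.0 -0.5 ((39.0, 130.0), 90.0) bbox x 57 188 y -21 19
```

The bar has passed the ledge edge (front at 188, beyond 171), which confirms the rebated end leads. About 17 mm left.

```bash
python3 -m handwheel '[[[0,0,5,0,0,0,0],[0,0,5,0,0,0,0],[0,0,4,0,0,0,0],[0,0,0,0,0,0,0]]]';python3 st.py 60 0 25 1;  python3 -m handwheel '[[[0,0,3,0,0,0,0],[0,0,3,0,0,0,0],[0,0,0,0,0,0,0]]]'; python3 -m handwheel '[[[0,0,3,0,0,0,0],[0,0,0,0,0,0,0]]]';python3 st.py; python3 bar.py b10.png
```

```text
time_s: 14.85
ee_pos: [565.4, -33.7, 27.2]
eef_rot: [[0.159, 0.987, -0.008], [0.987, -0.159, 0.003], [0.002, -0.009, -1.0]]
wrist_force: [-0.4, 0.3, 0.7]
finger_gap: -0.2
t 14.85 p [565.4 -33.7  27.2] yaw 80.9 zz [-0.008  0.003 -1.   ] F [-0.38  0.3   0.65] gap -0.2 q [-0.06  0.15 -0.15  1.28  0.    1.67]
jig xy [56.9 -0.8] jigyaw of tool 89.4
target [568.5 -33.3  25. ] tool shift [0.8 3.1 2.2]
time_s: 15.15
ee_pos: [569.3, -34.3, 27.0]
eef_rot: [[0.158, 0.987, -0.013], [0.987, -0.158, 0.004], [0.002, -0.014, -1.0]]
wrist_force: [-3.9, 1.2, 3.3]
finger_gap: 0.1
time_s: 15.35
ee_pos: [569.1, -34.3, 26.9]
eef_rot: [[0.158, 0.987, -0.02], [0.987, -0.158, 0.005], [0.002, -0.021, -1.0]]
wrist_force: [-1.8, 0.2, 2.4]
finger_gap: 0.0
t 15.35 p [569.1 -34.3  26.9] yaw 80.9 zz [-0.02   0.005 -1.   ] F [-1.78  0.18  2.37] gap 0.0 q [-0.06  0.17 -0.12  1.29  0.    1.67]
jig xy [60.7 -0.9] jigyaw of tool 89.4
rect centre jig 140.5 -0.5 ((39.0, 131.0), 90.0) bbox x 75 207 y -21 19
```

It is stopped against the end stop (tool stalls at 60.7, bar centre at about 140.5). One firmer nudge, then back off straight.

```bash
python3 -m handwheel '[[[0,0,6,0,0,0,0],[0,0,0,0,0,0,0]]]'; python3 st.py; python3 -m handwheel '[[[0,0,-6,0,0,0,0],[0,0,-12,0,-1,0,0],[0,0,-10,0,0,0,0],[0,0,0,-25,0,0,0],[0,0,0,-40,0,0,0],[0,0,0,-40,0,0,0],[0,0,-40,-20,0,0,0],[0,0,-40,0,0,0,0]]]'; python3 -m handwheel '[[[0,0,-40,0,0,0,0],[0,-30,-20,0,0,0,0],[0,-40,0,0,0,0,0],[0,-40,0,0,0,0,0],[0,-40,0,0,0,0,0],[0,0,0,0,0,0,0]]]'; python3 st.py; python3 bar.py b11.png
python3 - <<'E'
from h import *
for n in("side","top"):
    p,d=bot.grab_frame(n); np.save(n+"9.npy",d)
    y,x=(150,180) if n=="side" else (100,150)
    cv2.imwrite(f"pics/{n}9.png",cv2.resize(p[y:y+180,x:x+220,::-1],None,fx=3,fy=3,interpolation=cv2.INTER_CUBIC))
E
```

```text
time_s: 15.7
ee_pos: [568.8, -34.3, 26.5]
eef_rot: [[0.158, 0.987, -0.033], [0.987, -0.158, 0.007], [0.001, -0.034, -0.999]]
wrist_force: [0.7, 0.5, 0.1]
finger_gap: 0.1
t 15.7 p [568.8 -34.3  26.5] yaw 80.9 zz [-0.033  0.007 -0.999] F [0.65 0.49 0.14] gap 0.1 q [-0.06  0.19 -0.11  1.31  0.    1.67]
jig xy [60.4 -0.9] jigyaw of tool 89.4
time_s: 16.5
ee_pos: [464.0, -17.8, 155.8]
eef_rot: [[0.159, 0.987, -0.014], [0.987, -0.159, 0.003], [0.001, -0.014, -1.0]]
wrist_force: [-0.5, -0.1, 0.8]
finger_gap: -0.0
time_s: 17.1
ee_pos: [376.2, -159.4, 160.0]
eef_rot: [[0.153, 0.988, -0.002], [0.988, -0.153, 0.0], [-0.0, -0.002, -1.0]]
wrist_force: [-0.4, 1.1, 0.4]
finger_gap: -0.1
t 17.1 p [ 376.2 -159.4  160. ] yaw 81.2 zz [-0.002  0.    -1.   ] F [-0.42  1.09  0.4 ] gap -0.1 q [-0.4  -0.27 -0.29  1.55 -0.    1.32]
jig xy [-111.7 -153. ] jigyaw of tool 89.7
rect centre jig 140.5 -0.5 ((39.0, 131.0), 90.0) bbox x 75 207 y -21 19
```

View pics/side9.png

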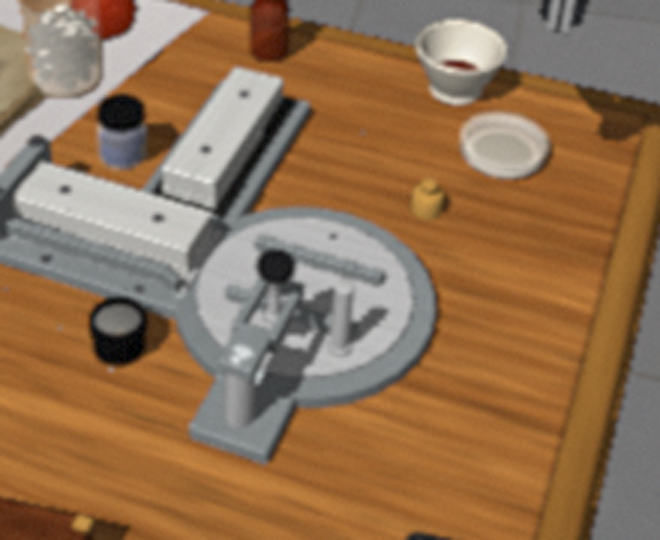

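View pics/top9.png

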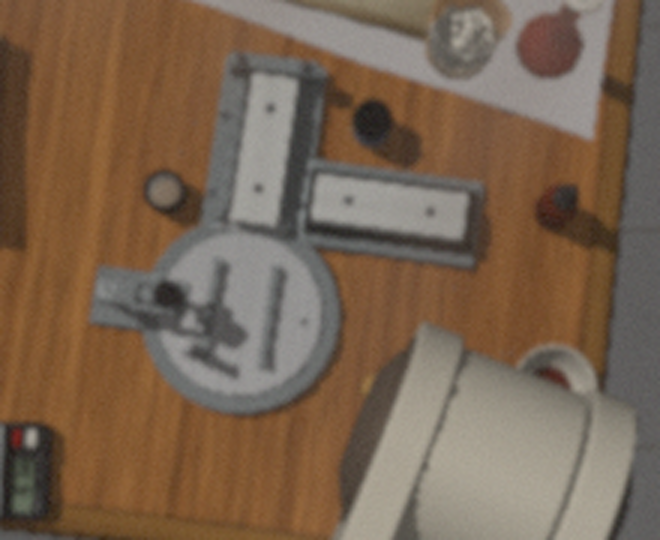

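The bar lies in the lane against the end stop, the spare bar and loose items are unmoved, and the cap is up. A last height check, then hand in.

```bash
python3 - <<'E'
from h import *
yaw=-0.148;J=np.array([[np.cos(yaw),-np.sin(yaw)],[np.sin(yaw),np.cos(yaw)]])
P=cloud("side",np.load("side9.npy")).reshape(-1,3); q=(P[:,:2]-[509.6,-22.5])@J
for x in(85,105,125,145,165,185,197):
    m=(abs(q[:,1])<15)&(abs(q[:,0]-x)<5)&(P[:,2]>30); print(x,P[m,2].mean().round(1),end="; ")
m=np.hypot(q[:,0],q[:,1]-56)<10; z=P[m,2]; print("cap",z[z>70].mean())
A,B=[cloud("side",np.load(f)) for f in("side0.npy","side9.npy")]
m=(A[...,0]>570)&(A[...,0]<640)&(A[...,1]>-215)&(A[...,1]<-85)&(A[...,2]>36)&(A[...,2]<43);n=(B[...,0]>570)&(B[...,0]<640)&(B[...,1]>-215)&(B[...,1]<-85)&(B[...,2]>36)&(B[...,2]<43)
print("spare",A[m].mean(0),B[n].mean(0))
print(bot.job_done())
E
```

```text
85 39.3; 105 39.4; 125 39.5; 145 39.5; 165 39.1; 185 39.4; 197 39.5; cap 89.30292876395507
spare [ 597.69419092 -146.28212736   39.32074466] [ 597.61781774 -146.23420691   39.40161248]
the job is handed in; nothing more can be done
None
```

I pressed the gauge, turned the table to its stop at -1.571, slid the bar home along the lane and handed the job in. No verdict is reported, so what follows rests on my own checks.

- **Gauge:** at about 5 to 10 N it went on to about 12 mm, and the camera showed the bar rocking. The end under the gauge was therefore the rebated one.
- **Turn:** I pushed the pin clockwise until it stopped moving. The bar then measured square with the lane.
- **Slide:** I pushed the bar from its near end, without lifting it, over the ledge until it stalled against the end stop.

Last checks before handing in, about 17 s in:

| Check | Measured | Wanted |
|---|---|---|
| Bar centre along the lane | about 140.5 mm | 140 mm, within 4 |
| Bar centre across the lane | about -0.5 mm | 0, within 5 |
| Bar top height | 39.1 to 39.5 mm all along, so flat | 39 mm |
| Spare bar movement | about 0.1 mm | under 15 mm |
| Robot | clear of everything | touching nothing |

These checks were less certain:

- **Cap height:** it averaged 89.3 mm against 92 at rest, which would put the gauge at 2.7 mm against its limit of 3. I think some cap-side pixels were averaged in, because the pictures show the cap back up, but I took no second reading.
- **Camera disagreement:** the two cameras differed by about 4 mm in y, so I used their average for the jig. The bar fit used the side camera only.
- **Force at the stops:** the wrist force stayed low when the pin and the bar stalled. I judged both stops from stalled motion and the camera instead.
- **Loose items:** I checked these only by eye in the final pictures. All looked unmoved, though the arm hid part of the top view.

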